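# Unlock the cup dispenser and hold its loading slide open

### The arm

A 7-joint arm with a two-finger parallel gripper is mounted at the origin on the work surface. World frame = base frame: x ahead of the robot, y to its left, z up, the work surface at z = 0. Lengths are in m, angles in rad, forces in N, time in s.
With the tool pointing down it reaches from about 0.425 to 0.875 m from the base axis. Payload 4.7 kg.
Tool frame: the origin (TCP) lies at the very end of the fingers, on their centre line; the grasp point (between the pads) lies 19 mm behind it; z points along the fingers, y is the direction in which the jaws open and shut (so a half turn about z gives the same grasp; the last joint's range is limited). The gripper opens to 87 mm and grips with 3 to 60 N. Pads are 19 mm wide; open, the fingers measure 117 mm over their backs; the gripper's body (75 mm by 190 mm) begins 51 mm behind the grasp point.
Start: joints at [-1.212, 0.321, -0.07, 1.45, 0.023, 1.371, -0.057], TCP at [0.22, 0.612, 0.223] pointing down, gripper open.
Joint ranges: [-2.86, 2.86], [-0.3, 2.09], [-1.38, 1.24], [0.06, 2.45], [-1.56, 4.7], [0.09, 2.05], [-2.69, 2.69]. Speed limits (rad/s): [2.57, 2.57, 3.14, 3.14, 3.14, 3.14, 3.14].

### API

Orientations are given as a rotation vector (axis times angle).
In Python, from rig import sensors, cams, job, models gives the robot as it stands.
- The arm moves only by the shell command python3 -m pendant 'ROWS'. ROWS is JSON, a list of rows, each a list of 7 numbers: the opening, from 0 (shut) to 1 (fully open), then the shift along the tool's x, y, z in cm, then the turn, a rotation vector about the tool's x, y, z in rad. A call has 1 to 12 rows; each row shifts and turns the commanded pose from where the row before left it, along the tool's axes as they then stand; what a row does not reach is not made up. A row lasts 1/8 s, in which the tool goes at most 62.5 mm and 10.7 degrees, less where a joint would pass 70% of its speed; a pose out of reach is approached as far as the arm can. A call is refused whole if a number of a shift passes 6.25 or a number of a turn 0.188, either way. A call with a gripper value outside its range is refused whole. The fingers move at their own pace and stop on an object; the grip force is fixed at half the most. Time passes only in rows, so rows that do not move let the fingers close. It gives the time, the measured TCP pose, the force and the opening at its end, in the units of the state.
- sensors.get_obs(): the state, without advancing time (a new reading comes with each control period).
- cams.camera(name): name is "scene" or "top" or "wrist"; returns a dict with "frame" (384x512x3 uint8, red, green, blue), "fov_y" (degrees; the focal length in pixels is half the picture's height over the tangent of half this angle, whatever the lens; pixels are square), "cx", "cy" (the principal point, pixels), "k1" (the pictures are not rectified: a ray, as slopes to the right and down, at radius r is drawn at 1 + k1 r^2 times it, then the intrinsics apply), "world_to_cam" (4x4, takes a point from world to camera coordinates). Camera axes: x right, y down, z forward; pixel columns grow to the right and rows downward; lengths in m; the calibration is good to about 2 mm. A picture is of the moment at which its call begins. There is no depth.
- job.job_done(): hands the job in, once; it reports no verdict.
Trained networks look in the newest picture that a camera, given by its name, has taken for a name from the list of things; names that differ only in an ending like _2 or _b are one class to them, and where a whole thing is asked for, a point or a joint stands for the part that bears it (a point fixed in the world has none). Each returns a list of dicts, best first, with "conf" (0 to 1); they miss things now and then, are a little off and sometimes report something else, mostly with a low value. They report only what shows in the picture. A call takes as long as a camera call. They do not tell look-alikes from the thing itself.
- models.boxes_of(camera, thing): "position" ([column, row] in pixels, amid what is visible of it).
The state is a dict: "time_s": time; "q": joint angles; "joint_velocities": joint speeds; "joint_efforts": joint torques, N m; "ee_pos": TCP position; "tcp_rot": TCP orientation; "force": force on the tool from outside, world axes, zero at the start; "ft_torque": the same for the moment, N m; "finger_gap": finger opening in m.
Only numpy, scipy, OpenCV 4.12 (cv2) and the standard library are available. Lean on these libraries where they do the work, as an engineer would, in place of code of your own. Each camera call takes 0.05 s, during which the arm holds its last target. There are 200 camera calls.

### The job

The cup dispenser has to be reloaded: drive its yellow lock pin fully down with the face of the mallet (do not touch the pin with the gripper), then set the mallet back down on the counter, clear of the dispenser; do not let it drop. Then take the black pull grip in the gripper and pull the spring-return slide out until its orange pointer stands over the green band, and keep it there: finish while still holding it, because it springs shut when let go. Leave the loose red cup, the steel jug and the white lids standing where they are.

Things in the scene. Friction and masses are not known exactly. Their poses are not given: they have to be found in the camera images.
- dispenser: Cup dispenser, fixed to the counter. White housing 200 (x) x 220 (y) x 60 high; origin at the centre of its underside, front faces its own -x (towards the robot). A stack of red cups 90 across stands on it at x +45, y +60, up to 195 above the counter. In front of it two low aluminium rails run along its x axis at y +50 and y -50 (16 wide, 22 high), from the front face (x -100) to a 22 high cross bar at x -271 (12 thick).
- slide (a joint): How far the steel slide is pulled out of the dispenser's front, along the dispenser's -x, in m: 0 shut, 0.09 at the stop. A spring pulls it shut: 4.4 N at 0, 110 N/m more on the way (about 11 N at 0.06). It is locked (moves only about 2 mm) until the lock pin is down.
- pull_grip: Black upright pull grip on the slide's outer end, 22 (x) x 30 (y) wide, its black part from 14 to 84 above its origin; a dark foot 32 x 38 x 14 beneath. Origin 26 above the counter (lower side of the foot) on the slide's middle line, at x -150, y 0 of the dispenser when shut; axes parallel to the dispenser's. Moves with the slide.
- grip_mid (a point): Middle of the black pull grip's upper part, 60 above the pull grip's origin (86 above the counter); the top of the grip is 24 higher. A good point to grasp from above.
- pointer (a point): Middle of the outer end of the orange pointer (a bar 4 wide in x) that sticks out of the pull grip's foot to the dispenser's +y, over the rail at y +50. Moves with the slide.
- band: Green band on the top of the rail at y +50 of the dispenser, 14 wide along x, 20 across, 3 thick; origin at its centre on the rail's top, 22 above the counter; axes parallel to the dispenser's. It sits in a different place along the rail each time, 30 to 60 further out (dispenser's -x) than the pointer when the slide is shut. The slide is at its mark when the pointer's end is over the band: within 7 of the band's centre along x.
- pin (a joint): How far the lock pin is driven down, in m: 0 up, 0.012 fully down (at the stop). It is sprung but has a stiff detent: it takes 5 to 7 N to move and stays where it is driven; the slide is free from about 0.0095 on.
- pin_cap: Yellow round cap of the lock pin, 24 across and 8 thick, on a steel shaft 12 across, standing on the housing at x -55, y -72 of the dispenser; origin on the shaft's axis, 24 below the cap's top.
- pin_top (a point): Centre of the flat top of the yellow cap, 84 above the counter when the pin is up, 72 when it is fully down.
- mallet: Short mallet, about 0.3 kg, loose. Black rubber head: cylinder 42 across, 64 tall, with a blue ring, standing on one flat face; level wooden handle 22 x 22 square, 125 long, that leaves the head's middle along the mallet's own -x and ends 142 from the head's axis. Origin at the centre of the head's lower face, z along the head's axis. It stands by itself and both flat faces strike.
- mallet_head (a point): Centre of the mallet's head, 32 above its lower face.
- mallet_handle (a point): Point on the handle's middle line, 60 from the head's axis (39 clear of the head), 32 above the lower face: a good place to grip from above, fingers closing along the mallet's y axis. The head's upper face is 32 higher.
- cup: Loose red cup, 80 across, 95 tall, light; origin at the centre of its underside. Leave alone.
- jug: Loose steel jug with a handle on its own +y, 84 across without it, 90 tall; origin at the centre of its underside. Leave alone.
- lids: Loose stack of white cup lids, 86 across, 34 tall; origin at the centre of its underside. Leave alone.
Not all that is in view belongs to the job. Of the things like the mallet, leave any that is purple; of the rest the larger one is meant.

How it is judged:
By the outcome, as a careful person would: the job done as asked, in the order asked, and still so for the second after the job is handed in, while the arm keeps its last pose, push and grip.
It also fails if it takes over 61 s, if anything falls off the work surface, if the arm or the gripper's body presses on something with over 40 N, if the wrist force passes 120 N, or if a joint passes its speed limit or range.

## Working session

There is one attempt and no reset: what is moved stays moved. The work goes in short steps, Python scripts to look and compute and a shell command to move; the robot and the scene stay as the last step left them, time stands still between calls to the robot, and variables do not carry over. Pictures are saved under pics/ and viewed, about 8 in all and at most 12, crops included, and the job is handed in when it is done.

```bash
mkdir -p pics; cat > h.py <<'E'
import numpy as np,cv2
from rig import sensors,cams,job,models
from scipy.spatial.transform import Rotation as R
def shot(n,save=None):
    c=cams.camera(n)
    if save: cv2.imwrite('pics/'+save,c['frame'][:,:,::-1])
    return c
def ray(c,uv):
    f=192/np.tan(np.radians(c['fov_y'])/2)
    d=np.array([(uv[0]-c['cx'])/f,(uv[1]-c['cy'])/f]);u=d.copy()
    for _ in range(30): u=d/(1+c['k1']*(u@u))
    T=np.array(c['world_to_cam']);r=T[:3,:3].T@np.array([*u,1]);o=-T[:3,:3].T@T[:3,3]
    return o,r
def at_z(c,uv,z):
    o,r=ray(c,uv);return o+r*(z-o[2])/r[2]
def proj(c,p):
    f=192/np.tan(np.radians(c['fov_y'])/2);T=np.array(c['world_to_cam'])
    q=T[:3,:3]@np.array(p)+T[:3,3];s=q[:2]/q[2];s=s*(1+c['k1']*(s@s))
    return s*f+[c['cx'],c['cy']]
def totool(target):
    o=sensors.get_obs();return R.from_rotvec(o['tcp_rot']).inv().apply(np.array(target)-o['ee_pos'])*100
E
python3 - <<'E'
from h import *
Z=dict(mallet_head=.032,mallet_handle=.032,pin_top=.084,grip_mid=.086,pointer=.03,band=.025,cup=.05,jug=.045,lids=.017,dispenser=.03)
for n in('top','scene'):
    c=shot(n,n+'1.png')
    for t,z in Z.items():
        for d in models.boxes_of(n,t)[:4]: print(n,t,np.round(d['conf'],2),np.round(d['position']),np.round(at_z(c,d['position'],z)[:2],3))
o=sensors.get_obs();print(o['ee_pos'],R.from_rotvec(o['tcp_rot']).as_matrix().round(2),o['force'])
E
```

```text
top mallet_head 0.92 [392. 234.] [ 0.451 -0.34 ]
top mallet_head 0.86 [334. 258.] [ 0.384 -0.185]
top mallet_head 0.71 [356. 178.] [ 0.6   -0.245]
top mallet_head 0.67 [278. 175.] [ 0.604 -0.033]
top mallet_handle 0.79 [358. 180.] [ 0.596 -0.251]
top mallet_handle 0.72 [336. 257.] [ 0.387 -0.19 ]
top mallet_handle 0.67 [392. 239.] [ 0.439 -0.341]
top pin_top 0.5 [294. 130.] [ 0.718 -0.07 ]
top pin_top 0.28 [130. 154.] [0.644 0.359]
top grip_mid 0.59 [272. 174.] [ 0.597 -0.014]
top pointer 0.85 [278. 173.] [ 0.612 -0.032]
top cup 0.8 [152. 208.] [0.506 0.302]
top cup 0.36 [393. 237.] [ 0.444 -0.338]
top jug 0.59 [129. 154.] [0.652 0.375]
top jug 0.59 [392. 237.] [ 0.444 -0.338]
top lids 0.98 [413. 169.] [ 0.632 -0.406]
top dispenser 0.89 [269. 129.] [ 0.734 -0.005]
top dispenser 0.54 [152. 204.] [0.517 0.308]
scene mallet_head 0.93 [196. 131.] [ 0.459 -0.333]
scene mallet_head 0.65 [245. 139.] [ 0.391 -0.184]
scene mallet_head 0.51 [183. 167.] [ 0.604 -0.247]
scene mallet_handle 0.9 [194. 128.] [ 0.449 -0.348]
scene mallet_handle 0.78 [182. 166.] [ 0.6   -0.254]
scene mallet_handle 0.55 [250. 142.] [ 0.391 -0.165]
scene grip_mid 0.77 [237. 198.] [ 0.635 -0.015]
scene pointer 0.83 [239. 194.] [ 0.584 -0.051]
scene cup 0.91 [363. 231.] [0.501 0.287]
scene jug 0.69 [360. 292.] [0.657 0.363]
scene lids 0.98 [138. 153.] [ 0.637 -0.412]
scene dispenser 0.95 [223. 237.] [0.725 0.01 ]
scene dispenser 0.74 [200. 204.] [ 0.677 -0.114]
[0.21973974 0.61175009 0.22258151] [[-0.94  0.34  0.  ]
 [ 0.34  0.94  0.  ]
 [-0.    0.   -1.  ]] [0.25433554 0.12659138 0.49300184]
```

```bash
python3 -c "
import cv2,numpy as np
a=cv2.imread('pics/top1.png');b=cv2.imread('pics/scene1.png')
cv2.imwrite('pics/both.png',cv2.resize(np.vstack([a,b]),None,fx=.78,fy=.78))"
```

```text
(no output)
```

View pics/top1.png

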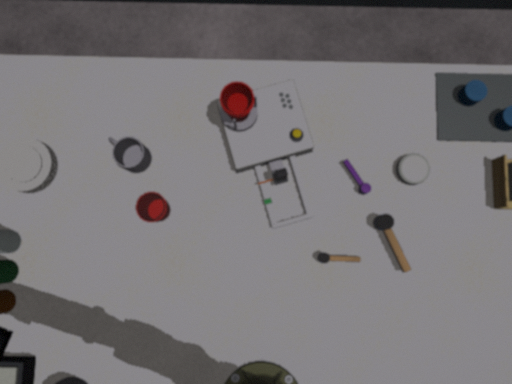

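View pics/scene1.png

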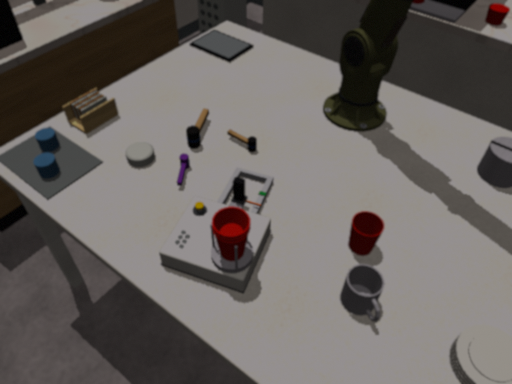

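The top view shows the larger wooden mallet with its head at (384,222) and its handle running to (407,268). The small mallet is at (324,258) and the purple one at (357,178). The yellow pin is at (297,134), the black grip at (280,176), the orange pointer at (262,182) and the green band at (267,201). The scene view agrees with this. Next I'll measure by colour.

```bash
python3 - <<'E'
from h import *
from scipy.optimize import least_squares
def cen(hsv,box,lo,hi):
    x0,y0,x1,y1=box;m=cv2.inRange(hsv[y0:y1,x0:x1],lo,hi);v,u=np.nonzero(m)
    return np.array([u.mean()+x0,v.mean()+y0]),len(u)
cs={}
for n,bx in(('top',dict(pin=(285,122,310,145),band=(255,190,282,212),ptr=(250,170,274,190),hnd=(375,215,415,278))),('scene',dict(pin=(188,195,212,220),band=(250,180,275,202),ptr=(235,190,270,212),hnd=(185,105,215,150)))):
    c=shot(n);hsv=cv2.cvtColor(c['frame'],cv2.COLOR_RGB2HSV)
    a=dict(pin=((20,120,60),(35,255,255)),band=((45,100,30),(80,255,255)),ptr=((3,110,60),(18,255,255)),hnd=((8,80,60),(25,255,255)))
    cs[n]=(c,{})
    for k in bx:
        try:p,N=cen(hsv,bx[k],*a[k])
        except Exception as e: print(n,k,'none');continue
        cs[n][1][k]=p
        print(n,k,p.round(1),N,at_z(c,p,dict(pin=.083,band=.025,ptr=.033,hnd=.043)[k]).round(4))
for k in('pin','band','ptr','hnd'):
    if k in cs['top'][1] and k in cs['scene'][1]:
        r=least_squares(lambda P:np.r_[proj(cs['top'][0],P)-cs['top'][1][k],proj(cs['scene'][0],P)-cs['scene'][1][k]],[.6,-.1,.03]);print(k,r.x.round(4),r.cost)
c=cs['top'][0]
print('head',at_z(c,(384,222),.06),'end',at_z(c,(407,268),.043))
for p in[(258,170),(290,159),(275,224),(304,215)]:print(p,at_z(c,p,.022).round(3))
for p in[(233,169),(312,150),(291,82)]:print(p,at_z(c,p,.06).round(3))
im=cv2.imread('pics/top1.png');im=np.hstack([cv2.resize(im[110:240,235:325],None,fx=4,fy=4,interpolation=2),cv2.resize(im[190:320,340:430],None,fx=4,fy=4,interpolation=2)])
cv2.imwrite('pics/crop1.png',np.clip(im*1.6,0,255))
E
```

```text
top pin [296.3 133.2] 69 [ 0.7098 -0.0768  0.083 ]
top band [267.2 200.8] 16 [ 0.5343 -0.0046  0.025 ]
top ptr [269. 180.] 1 [ 0.5906 -0.0083  0.033 ]
top hnd [396.7 249.6] 328 [ 0.4107 -0.3494  0.043 ]
scene pin [198.8 205.2] 52 [ 0.7148 -0.0778  0.083 ]
scene band [262.6 193.3] 17 [ 0.5361 -0.005   0.025 ]
scene ptr [253.3 203.7] 19 [0.5889 0.0024 0.033 ]
scene hnd [201.4 118.2] 117 [ 0.4075 -0.3532  0.043 ]
pin [ 0.7118 -0.0786  0.0792] 0.44746797410430106
band [ 0.5348 -0.0052  0.0237] 0.048206958724409464
ptr [ 0.5885 -0.0041  0.0293] 3.3346973183295168
hnd [ 0.4109 -0.3486  0.0471] 0.04917750764067261
head [ 0.4817215  -0.31215212  0.06      ] end [ 0.36324578 -0.37569783  0.043     ]
(258, 170) [0.619 0.022 0.022]
(290, 159) [ 0.652 -0.065  0.022]
(275, 224) [ 0.472 -0.027  0.022]
(304, 215) [ 0.498 -0.106  0.022]
(233, 169) [0.614 0.089 0.06 ]
(312, 150) [ 0.671 -0.121  0.06 ]
(291, 82) [ 0.859 -0.063  0.06 ][ WARN:0@3.845] global loadsave.cpp:1063 imwrite_ Unsupported depth image for selected encoder is fallbacked to CV_8U.
```

View pics/crop1.png

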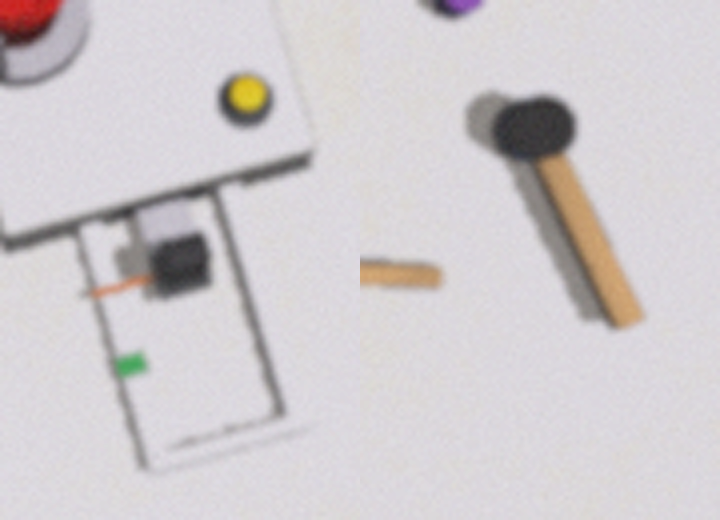

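Both images agree. The mallet's yaw is about 25° and its head is at (0.484, -0.314). The dispenser's yaw is about 16.5°, the pin is at (0.712, -0.078) and the band at (0.535, -0.005). I'll write a helper that suggests rows.

```bash
cat >> h.py <<'E'
def plan(target,n,yhead=None,pose=None,dec=1):
    """suggest n tool-axis rows to target; yhead: heading (deg) of tool y"""
    o=sensors.get_obs();p,Rm=(np.array(o['ee_pos']),R.from_rotvec(o['tcp_rot'])) if pose is None else pose
    if yhead is None: Rt=Rm
    else:
        h=np.radians(yhead);y=np.array([np.cos(h),np.sin(h),0]);z=np.array([0,0,-1.]);Rt=R.from_matrix(np.c_[np.cross(y,z),y,z])
    for i in range(n):
        k=n-i;w=(Rm.inv()*Rt).as_rotvec()/k
        w=np.round(w,3);s=np.round(Rm.inv().apply((np.array(target)-p)/k)*100,dec)+0.
        print([*s.tolist(),*(w+0.).tolist()])
        p=p+Rm.apply(s/100);Rm=Rm*R.from_rotvec(w)
    return p,Rm
E
python3 - <<'E'
from h import *
a=plan([.47,.25,.25],8,0)
print(); a=plan([.50,-.15,.22],8,-65,a)
print(); plan([.443,-.333,.15],5,-65,a)
E
```

```text
[-4.5, -3.2, -0.3, 0.0, 0.0, 0.153]
[-4.9, -2.5, -0.3, 0.0, 0.0, 0.153]
[-5.2, -1.7, -0.4, 0.0, 0.0, 0.153]
[-5.4, -0.9, -0.3, 0.0, 0.0, 0.153]
[-5.5, 0.0, -0.4, 0.0, 0.0, 0.154]
[-5.4, 0.8, -0.3, 0.0, 0.0, 0.153]
[-5.3, 1.6, -0.4, 0.0, 0.0, 0.154]
[-5.0, 2.4, -0.3, 0.0, 0.0, 0.153]

[-5.0, 0.4, 0.4, 0.0, 0.0, 0.142]
[-4.9, 1.1, 0.4, 0.0, 0.0, 0.142]
[-4.7, 1.8, 0.4, 0.0, 0.0, 0.142]
[-4.4, 2.4, 0.4, 0.0, 0.0, 0.142]
[-4.0, 3.0, 0.3, 0.0, 0.0, 0.142]
[-3.6, 3.5, 0.4, 0.0, 0.0, 0.141]
[-3.0, 4.0, 0.3, 0.0, 0.0, 0.142]
[-2.4, 4.4, 0.4, 0.0, 0.0, 0.141]

[-2.6, 2.8, 1.4, 0.0, 0.0, 0.0]
[-2.6, 2.8, 1.4, 0.0, 0.0, 0.0]
[-2.6, 2.8, 1.4, 0.0, 0.0, 0.0]
[-2.6, 2.9, 1.4, 0.0, 0.0, 0.0]
[-2.5, 2.8, 1.4, 0.0, 0.0, 0.0]
```

```bash
python3 -m pendant '[[0.7,-4.5,-3.2,-0.3,0,0,0.153],[0.7,-4.9,-2.5,-0.3,0,0,0.153],[0.7,-5.2,-1.7,-0.4,0,0,0.153],[0.7,-5.4,-0.9,-0.3,0,0,0.153],[0.7,-5.5,0,-0.4,0,0,0.154],[0.7,-5.4,0.8,-0.3,0,0,0.153],[0.7,-5.3,1.6,-0.4,0,0,0.154],[0.7,-5,2.4,-0.3,0,0,0.153]]' && python3 -m pendant '[[0.7,-5,0.4,0.4,0,0,0.142],[0.7,-4.9,1.1,0.4,0,0,0.142],[0.7,-4.7,1.8,0.4,0,0,0.142],[0.7,-4.4,2.4,0.4,0,0,0.142],[0.7,-4,3,0.3,0,0,0.142],[0.7,-3.6,3.5,0.4,0,0,0.141],[0.7,-3,4,0.3,0,0,0.142],[0.7,-2.4,4.4,0.4,0,0,0.141]]' && python3 -m pendant '[[0.7,-2.6,2.8,1.4,0,0,0],[0.7,-2.6,2.8,1.4,0,0,0],[0.7,-2.6,2.8,1.4,0,0,0],[0.7,-2.6,2.9,1.4,0,0,0],[0.7,-2.5,2.8,1.4,0,0,0],[0.7,0,0,0,0,0,0],[0.7,0,0,0,0,0,0]]'
python3 - <<'E'
from h import *
c=shot('wrist','w1.png');o=sensors.get_obs();print(o['q'],R.from_rotvec(o['tcp_rot']).as_matrix().round(3))
hsv=cv2.cvtColor(c['frame'],cv2.COLOR_RGB2HSV);m=cv2.inRange(hsv,(8,80,60),(25,255,255))
n,l,s,ce=cv2.connectedComponentsWithStats(m)
for i in range(1,n):
    if s[i,4]>300:
        print(s[i],ce[i]);P=np.argwhere(l==i)[:,::-1]
        W=np.array([at_z(c,p,.043)[:2] for p in P[::5]]);vx=cv2.fitLine(W.astype(np.float32),2,0,.01,.01).ravel();print(vx,np.degrees(np.arctan2(vx[1],vx[0])))
        t=(W-vx[2:])@vx[:2];print('ends',vx[2:]+t.min()*vx[:2],vx[2:]+t.max()*vx[:2])
E
```

```text
time_s: 2.2
ee_pos: [0.4708, 0.2482, 0.2501]
tcp_rot: [-2.227, -2.216, -0.002]
force: [0.8, 1.2, -0.1]
finger_gap: 0.061
time_s: 3.2
ee_pos: [0.5003, -0.1518, 0.2199]
tcp_rot: [-3.068, -0.674, -0.002]
force: [0.2, -0.0, 0.0]
finger_gap: 0.0607
time_s: 4.08
ee_pos: [0.4435, -0.332, 0.1497]
tcp_rot: [-3.066, -0.681, -0.001]
force: [0.6, -0.7, -0.1]
finger_gap: 0.061
[-0.16366439  0.2149566   0.85810422  1.81303211 -0.17573883  1.19186475
 -0.38382038] [[ 0.905  0.425  0.001]
 [ 0.425 -0.905  0.001]
 [ 0.001 -0.    -1.   ]]
[  99  167   78   43 1016] [136.9734252  187.94094488]
[ 0.01288684  0.999917    0.39222428 -0.21930999] 89.26161
ends [ 0.39170503 -0.25959985] [ 0.39274412 -0.17897445]
[ 252  170   21   80 1574] [262.39072427 209.64421855]
[ 0.90482503  0.42578351  0.4242645  -0.34428528] 25.200266
ends [ 0.3839026  -0.36327838] [ 0.46263102 -0.32623114]
```

View pics/w1.png

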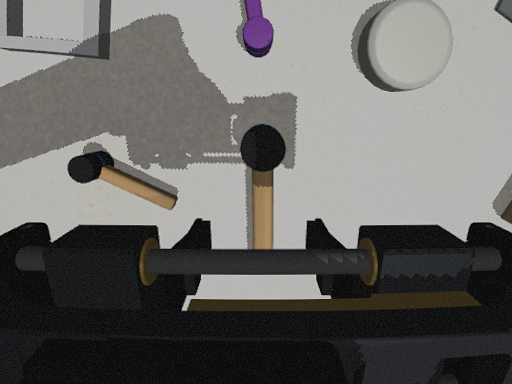

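The wrist view shows the handle at (262,210) running straight up the picture, centred between the fingers to within 3 mm. The head is at (262,148), and the small mallet is off to the left, clear of the fingers.

```bash
python3 -m pendant '[[0.7,-0.4,0.25,3,0,0,0],[0.7,0,0,4,0,0,0],[0.7,0,0,4,0,0,0],[0.7,0,0,1.6,0,0,0],[0.7,0,0,1,0,0,0],[0.7,0,0,0,0,0,0]]' && python3 -m pendant '[[0,0,0,0,0,0,0],[0,0,0,0,0,0,0],[0,0,0,0,0,0,0],[0,0,0,0,0,0,0],[0,0,0,0,0,0,0],[0,0,0,0,0,0,0]]'; python3 - <<'E'
from h import *
u=np.array([np.cos(np.radians(25)),np.sin(np.radians(25))])
t=np.array([.712,-.078])-.046*u;print(t)
a=plan([.46,-.32,.20],5,-65.)
print();plan([*t,.16],6,-65.,a)
E
```

```text
time_s: 4.88
ee_pos: [0.4411, -0.3365, 0.014]
tcp_rot: [3.066, 0.682, 0.001]
force: [0.5, 0.3, 0.3]
finger_gap: 0.0608
time_s: 5.62
ee_pos: [0.4404, -0.3368, 0.0136]
tcp_rot: [3.067, 0.681, 0.0]
force: [0.5, -1.4, 1.0]
finger_gap: 0.0219
[ 0.67030984 -0.09744044]
[0.5, -0.1, -3.7, 0.0, 0.0, 0.0]
[0.5, -0.1, -3.7, 0.0, 0.0, 0.0]
[0.5, -0.2, -3.7, 0.0, 0.0, 0.0]
[0.5, -0.1, -3.8, 0.0, 0.0, 0.0]
[0.5, -0.2, -3.7, 0.0, 0.0, 0.0]

[4.7, -1.9, 0.7, 0.0, 0.0, 0.0]
[4.8, -1.9, 0.7, 0.0, 0.0, 0.0]
[4.7, -1.9, 0.6, 0.0, 0.0, 0.0]
[4.8, -1.9, 0.7, 0.0, 0.0, 0.0]
[4.7, -1.8, 0.6, 0.0, 0.0, 0.0]
[4.8, -1.9, 0.7, 0.0, 0.0, 0.0]
```

```bash
python3 -m pendant '[[0,0.2,0,-1,0,0,0],[0,0.3,0,-2,0,0,0],[0,0.5,-0.1,-3.7,0,0,0],[0,0.5,-0.2,-3.7,0,0,0],[0,0.5,-0.1,-3.7,0,0,0],[0,0.5,-0.2,-3.5,0,0,0],[0,2.7,-1,0,0,0,0],[0,4.5,-1.8,0,0,0,0],[0,4.7,-1.9,0,0,0,0],[0,4.7,-1.9,0,0,0,0],[0,4.7,-1.9,0.5,0,0,0],[0,3.5,-1.4,1,0,0,0]]' && python3 -m pendant '[[0,2.7,-1.1,1,0,0,0],[0,1,-0.3,0.5,0,0,0],[0,0,0,0,0,0,0],[0,0,0,0,0,0,0]]'; python3 - <<'E'
from h import *
c=shot('wrist','w2.png');o=sensors.get_obs();p=np.array(o['ee_pos']);print(p,o['force'],o['ft_torque'],o['finger_gap'])
hsv=cv2.cvtColor(c['frame'],cv2.COLOR_RGB2HSV);m=cv2.inRange(hsv,(20,120,60),(35,255,255));n,l,s,ce=cv2.connectedComponentsWithStats(m)
for i in range(1,n):
    if s[i,4]>40: print(s[i],ce[i],at_z(c,ce[i],.084))
Rm=R.from_rotvec(o['tcp_rot'])
print('expected head top px',proj(c,p+Rm.apply([.045,0,-.051])),'bottom',proj(c,p+Rm.apply([.045,0,.013])))
shot('scene','s2.png');im=cv2.imread('pics/s2.png')[140:270,130:290];cv2.imwrite('pics/both2.png',np.hstack([cv2.resize(im,(472,384)),cv2.imread('pics/w2.png')[:,100:420]]))
E
```

```text
time_s: 7.12
ee_pos: [0.6453, -0.1231, 0.176]
tcp_rot: [-3.066, -0.685, -0.003]
force: [-0.2, -0.1, -3.3]
finger_gap: 0.0219
time_s: 7.62
ee_pos: [0.6702, -0.0999, 0.1606]
tcp_rot: [3.067, 0.676, 0.0]
force: [0.1, -0.4, -2.5]
finger_gap: 0.0221
[ 0.67033076 -0.09982549  0.16060642] [ 0.27634441  0.42646178 -3.13181035] [-0.07138679  0.19093367 -0.02413797] 0.022041721065978494
[205 243   7  43 123] [207.59349593 265.09756098] [ 0.58675934 -0.08418152  0.084     ]
[305 252   7  34 101] [308.79207921 269.18811881] [ 0.62448191 -0.17665936  0.084     ]
[251 295  66  16 317] [286.4637224  304.36277603] [ 0.57803365 -0.17529703  0.084     ]
[313 295  62  15 406] [343.54187192 301.33497537] [ 0.60561741 -0.22786577  0.084     ]
[373 294  31  15 204] [387.78921569 300.73529412] [ 0.62500909 -0.270894    0.084     ]
[118 298  85  12 454] [160.51321586 303.75991189] [ 0.52269202 -0.05646831  0.084     ]
[209 299  32  12 147] [224.32653061 304.72789116] [ 0.55058798 -0.1171367   0.084     ]
[240 301  18  10  71] [246.84507042 306.38028169] [ 0.55860498 -0.13909665  0.084     ]
expected head top px [257.58150696 185.89021197] bottom [257.74560797 160.35659255]
```

View pics/both2.png

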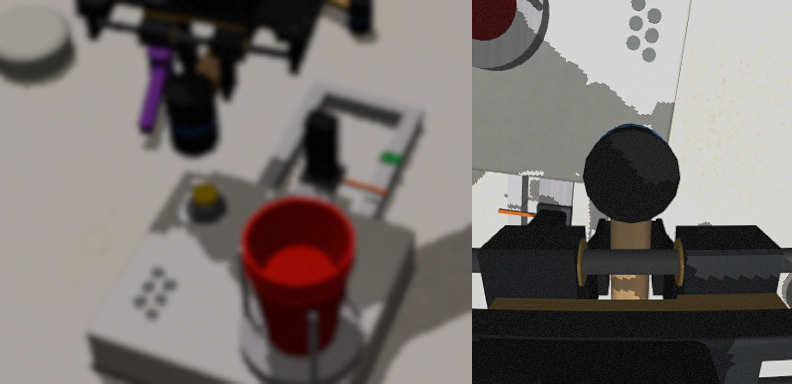

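```bash
python3 - <<'E'
from h import *
o=sensors.get_obs();p=np.array(o['ee_pos']);Rm=R.from_rotvec(o['tcp_rot'])
cc={n:shot(n) for n in('scene','wrist','top')}
th=np.linspace(0,6.28,60)
def sil(c,off,tilt,z):
    a=np.radians(tilt);out=[]
    G=np.array([0,0,-.019])
    for t in th:
        v=np.array([off+.021*np.cos(t),.021*np.sin(t),-z]) # z up from handle line
        w=R.from_euler('y',-tilt,degrees=True).apply(v)  # +tilt: head sags (toward tool +z)
        out.append(proj(c,p+Rm.apply(G+w)))
    q=np.array(out);return q.min(0).round(0),q.max(0).round(0)
print(Rm.apply(R.from_euler('y',-10,degrees=True).apply([.05,0,0])))
for off,tilt in((.045,0),(.05,0),(.045,8),(.045,15)):
    print(off,tilt,'scene bot',*sil(cc['scene'],off,tilt,-.032),'scene top',*sil(cc['scene'],off,tilt,.032),'wrist top',*sil(cc['wrist'],off,tilt,.032),'bot',*sil(cc['wrist'],off,tilt,-.032))
for n,(x0,y0,x1,y1) in dict(scene=(180,150,215,200),wrist=(205,110,315,235)).items():
    f=cc[n]['frame'][y0:y1,x0:x1];g=f.max(2);m=(g<70)
    k,l,s,ce=cv2.connectedComponentsWithStats(m.astype(np.uint8));i=1+s[1:,4].argmax();print(n,s[i][:4]+[x0,y0,0,0])
hsv=cv2.cvtColor(cc['scene']['frame'],cv2.COLOR_RGB2HSV)[150:200,180:215];v,u=np.nonzero(cv2.inRange(hsv,(100,90,25),(125,255,255)));print('blue',u.min()+180,u.max()+180,v.min()+150,v.max()+150)
hsv=cv2.cvtColor(cc['top']['frame'],cv2.COLOR_RGB2HSV)[122:145,285:310];v,u=np.nonzero(cv2.inRange(hsv,(20,120,60),(35,255,255)));print('pin top',len(u))
hsv=cv2.cvtColor(cc['scene']['frame'],cv2.COLOR_RGB2HSV)[195:215,188:212];v,u=np.nonzero(cv2.inRange(hsv,(20,120,60),(35,255,255)));print('pin scene',u.mean()+188,v.mean()+195,len(u))
f=cv2.resize(cc['scene']['frame'][140:230,150:240,::-1],None,fx=6,fy=6,interpolation=2)
for off,tilt,col in((.045,0,(0,255,0)),(.045,12,(0,0,255))):
  for z in(-.032,0,.032):
    a=[]
    for t in th:
        w=R.from_euler('y',-tilt,degrees=True).apply([off+.021*np.cos(t),.021*np.sin(t),-z]);a.append((proj(cc['scene'],p+Rm.apply(w-[0,0,.019]))-[150,140])*6+3)
    cv2.polylines(f,[np.int32(a)],1,col,1)
cv2.imwrite('pics/ov.png',f)
E
```

```text
[ 0.0446774   0.02071486 -0.00865013]
0.045 0 scene bot [188. 180.] [205. 193.] scene top [186. 162.] [204. 174.] wrist top [208. 136.] [308. 233.] bot [226. 128.] [291. 192.]
0.05 0 scene bot [188. 182.] [205. 194.] scene top [185. 163.] [203. 176.] wrist top [208. 123.] [309. 222.] bot [225. 119.] [291. 185.]
0.045 8 scene bot [189. 180.] [206. 194.] scene top [185. 164.] [203. 178.] wrist top [210. 125.] [306. 221.] bot [227. 135.] [290. 198.]
0.045 15 scene bot [190. 179.] [207. 194.] scene top [185. 166.] [203. 181.] wrist top [212. 119.] [304. 211.] bot [228. 142.] [289. 203.]
scene [180 150  35  43]
wrist [211 124  97 111]
blue 190 202 182 185
pin top 0
pin scene 199.17777777777778 205.2888888888889 45
```

View pics/ov.png

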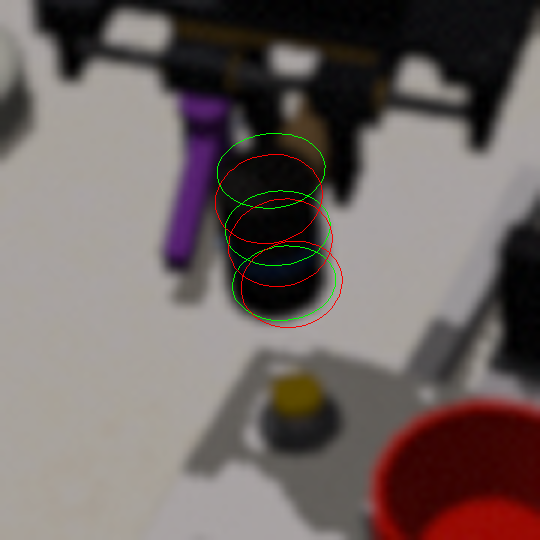

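The overlay shows the head hanging upright about 48 mm from the TCP, and the pin is still at (199,205). The mallet fits the model to a few millimetres. I'll descend onto the pin.

```bash
python3 -m pendant '[[0,-0.15,-0.2,2,0,0,0],[0,0,0,2.2,0,0,0],[0,0,0,1,0,0,0],[0,0,0,0.5,0,0,0],[0,0,0,0,0,0,0]]' && python3 -m pendant '[[0,0,0,0.3,0,0,0],[0,0,0,0.3,0,0,0],[0,0,0,0.2,0,0,0],[0,0,0,0.2,0,0,0]]'&& python3 -m pendant '[[0,0,0,0.2,0,0,0],[0,0,0,0.2,0,0,0]]'&& python3 -m pendant '[[0,0,0,0.2,0,0,0],[0,0,0,0.2,0,0,0]]'
```

```text
time_s: 8.5
ee_pos: [0.6688, -0.0966, 0.1023]
tcp_rot: [3.067, 0.681, -0.0]
force: [-0.7, -0.5, -3.4]
finger_gap: 0.0219
time_s: 9.0
ee_pos: [0.669, -0.0967, 0.0934]
tcp_rot: [-3.067, -0.68, -0.001]
force: [-1.5, -0.7, 1.8]
finger_gap: 0.0217
time_s: 9.25
ee_pos: [0.669, -0.0966, 0.0889]
tcp_rot: [3.067, 0.681, 0.001]
force: [-1.5, -0.2, 2.2]
finger_gap: 0.0215
time_s: 9.5
ee_pos: [0.6688, -0.0969, 0.085]
tcp_rot: [3.067, 0.68, 0.0]
force: [-5.4, -0.8, 10.3]
finger_gap: 0.0219
```

```bash
python3 -m pendant '[[0,0,0,0.15,0,0,0],[0,0,0,0.1,0,0,0],[0,0,0,0,0,0,0]]'; python3 -m pendant '[[0,0,0,-1,0,0,0],[0,0,0,-3,0,0,0],[0,0,0,-4,0,0,0],[0,-4,1,-1,0,0,0],[0,-5,1,0,0,0,0],[0,-3,0.5,0,0,0,0],[0,0,0,0,0,0,0]]'; python3 - <<'E'
from h import *
from scipy.optimize import least_squares
cs={n:shot(n,n+'3.png') for n in('top','scene')}
uv={}
for n,(x0,y0,x1,y1) in dict(top=(283,120,310,148),scene=(186,195,212,222)).items():
    hsv=cv2.cvtColor(cs[n]['frame'],cv2.COLOR_RGB2HSV)[y0:y1,x0:x1];v,u=np.nonzero(cv2.inRange(hsv,(20,120,60),(35,255,255)));
    if len(u):uv[n]=np.array([u.mean()+x0,v.mean()+y0]);print(n,uv[n],len(u))
print('expect dz shift scene',proj(cs['scene'],[.712,-.078,.072])-proj(cs['scene'],[.712,-.078,.084]))
if len(uv)==2:print(least_squares(lambda P:np.r_[proj(cs['top'],P)-uv['top'],proj(cs['scene'],P)-uv['scene']],[.7,-.1,.08]).x)
o=sensors.get_obs();print(o['force'],o['ft_torque'])
a=cv2.imread('pics/scene3.png')[110:240,110:290]
shot('wrist','w3.png');cv2.imwrite('pics/b3.png',np.hstack([cv2.resize(a,(460,332)),cv2.resize(cv2.imread('pics/w3.png')[80:320,140:380],(332,332))]))
E
```

```text
time_s: 9.88
ee_pos: [0.6683, -0.0976, 0.0836]
tcp_rot: [3.067, 0.679, -0.001]
force: [-6.7, -0.5, 10.9]
finger_gap: 0.0217
time_s: 10.75
ee_pos: [0.5685, -0.1722, 0.1719]
tcp_rot: [-3.068, -0.674, 0.0]
force: [-0.4, 0.0, -2.0]
finger_gap: 0.0219
top [296.02941176 133.94117647] 68
scene [199.19298246 208.07017544] 57
expect dz shift scene [0.35712587 3.04777701]
[ 0.71232977 -0.07854472  0.06855295]
[ 0.62571885  0.25631043 -2.7599331 ] [-0.03195268  0.16076708  0.00487837]
```

View pics/b3.png

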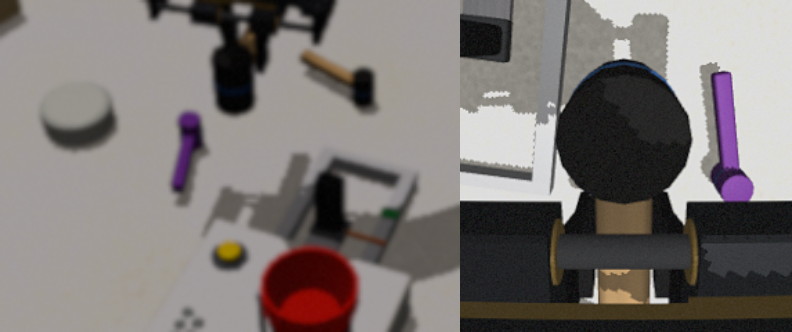

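The pin moved down by about 3 px in the scene view, as expected for 12 mm, and the push reached about 14 N against the stop. In the picture the cap sits low on the housing at (199,208) and the mallet is still upright in the gripper. I'll put the mallet back where it stood.

```bash
python3 - <<'E'
from h import *
a=plan([.4415,-.3365,.06],7,-65)
E
```

```text
[-2.7, 1.4, 1.6, 0.0, 0.0, 0.0]
[-2.7, 1.4, 1.6, 0.0, 0.0, 0.0]
[-2.7, 1.4, 1.6, 0.0, 0.0, 0.0]
[-2.7, 1.4, 1.6, 0.0, 0.0, 0.001]
[-2.7, 1.4, 1.6, 0.0, 0.0, 0.0]
[-2.7, 1.4, 1.6, 0.0, 0.0, 0.001]
[-2.7, 1.3, 1.6, 0.0, -0.001, 0.0]
```

```bash
python3 -m pendant '[[0,-2.7,1.4,1,0,0,0],[0,-2.7,1.4,1.5,0,0,0],[0,-2.7,1.4,1.6,0,0,0],[0,-2.7,1.4,1.7,0,0,0],[0,-2.7,1.4,1.7,0,0,0],[0,-2.7,1.4,1.8,0,0,0],[0,-2.7,1.3,1.9,0,0,0],[0,0,0,1.5,0,0,0],[0,0,0,1.5,0,0,0],[0,0,0,0.8,0,0,0],[0,0,0,0,0,0,0]]' && python3 -m pendant '[[0,0,0,0.3,0,0,0],[0,0,0,0.2,0,0,0],[0,0,0,0.1,0,0,0],[0,0,0,0,0,0,0]]'
```

```text
time_s: 12.28
ee_pos: [0.4409, -0.3367, 0.0214]
tcp_rot: [-3.066, -0.683, 0.001]
force: [0.2, -0.0, -2.5]
finger_gap: 0.0219
time_s: 12.78
ee_pos: [0.4404, -0.3377, 0.0161]
tcp_rot: [-3.067, -0.681, -0.0]
force: [0.2, 0.5, -2.4]
finger_gap: 0.0217
```

```bash
python3 -m pendant '[[0,0,0,0.15,0,0,0],[0,0,0,0.1,0,0,0],[0,0,0,0,0,0,0]]'
```

```text
time_s: 13.15
ee_pos: [0.4404, -0.3377, 0.0135]
tcp_rot: [-3.067, -0.681, 0.0]
force: [-0.1, 0.9, -2.6]
finger_gap: 0.022
```

```bash
for i in 1 2; do python3 -m pendant '[[0,0,0,0.1,0,0,0],[0,0,0,0,0,0,0]]'; done
```

```text
time_s: 13.4
ee_pos: [0.4404, -0.3378, 0.0125]
tcp_rot: [3.067, 0.681, 0.0]
force: [-0.1, 0.2, -2.3]
finger_gap: 0.0221
time_s: 13.65
ee_pos: [0.4404, -0.3379, 0.0122]
tcp_rot: [-3.067, -0.68, -0.001]
force: [-2.4, 1.3, 5.4]
finger_gap: 0.0216
```

```bash
python3 -m pendant '[[0.35,0,0,0,0,0,0],[0.5,0,0,0,0,0,0],[0.7,0,0,0,0,0,0],[0.7,0,0,0,0,0,0]]' && python3 -m pendant '[[0.7,0,0,-1,0,0,0],[0.7,0,0,-3,0,0,0],[0.7,0,0,-5,0,0,0],[0.7,0,0,-5,0,0,0],[0.7,0,0,0,0,0,0]]'; python3 - <<'E'
from h import *
c=shot('wrist','w4.png')
for y in(106.5,-73.5): print(y);a=plan([.50,-.15,.20],7,-65);plan([.593,-.0365,.20],9,y,a)
print(sensors.get_obs()['q'])
E
```

```text
time_s: 14.15
ee_pos: [0.4405, -0.3377, 0.0115]
tcp_rot: [3.067, 0.681, 0.0]
force: [0.5, 0.3, -0.3]
finger_gap: 0.0527
time_s: 14.78
ee_pos: [0.4427, -0.3399, 0.1563]
tcp_rot: [3.062, 0.679, 0.012]
force: [0.1, -0.5, -0.3]
finger_gap: 0.0608
106.5
[1.9, -2.1, -0.7, 0.0, -0.001, 0.0]
[1.9, -2.1, -0.7, 0.001, 0.0, 0.0]
[1.9, -2.1, -0.6, 0.0, -0.001, 0.0]
[1.9, -2.1, -0.7, 0.001, 0.0, 0.0]
[1.9, -2.1, -0.6, 0.0, -0.001, 0.0]
[1.9, -2.1, -0.7, 0.001, 0.0, 0.0]
[1.9, -2.0, -0.6, 0.0, -0.001, 0.0]
[1.5, -0.7, 0.0, 0.0, 0.0, -0.333]
[1.6, -0.2, 0.0, 0.0, 0.0, -0.332]
[1.6, 0.3, 0.0, 0.0, 0.0, -0.333]
[1.4, 0.9, 0.0, 0.0, 0.0, -0.332]
[1.0, 1.3, 0.0, 0.0, 0.0, -0.333]
[0.6, 1.5, 0.0, 0.0, 0.0, -0.332]
[0.0, 1.6, 0.0, 0.0, 0.0, -0.333]
[-0.5, 1.6, 0.0, 0.0, 0.0, -0.332]
[-0.9, 1.3, 0.0, 0.0, 0.0, -0.333]
-73.5
[1.9, -2.1, -0.7, 0.0, -0.001, 0.0]
[1.9, -2.1, -0.7, 0.001, 0.0, 0.0]
[1.9, -2.1, -0.6, 0.0, -0.001, 0.0]
[1.9, -2.1, -0.7, 0.001, 0.0, 0.0]
[1.9, -2.1, -0.6, 0.0, -0.001, 0.0]
[1.9, -2.1, -0.7, 0.001, 0.0, 0.0]
[1.9, -2.0, -0.6, 0.0, -0.001, 0.0]
[1.5, -0.7, 0.0, 0.0, 0.0, 0.017]
[1.5, -0.7, 0.0, 0.0, 0.0, 0.016]
[1.4, -0.8, 0.0, 0.0, 0.0, 0.017]
[1.4, -0.8, 0.0, 0.0, 0.0, 0.016]
[1.4, -0.8, 0.0, 0.0, 0.0, 0.017]
[1.4, -0.8, 0.0, 0.0, 0.0, 0.016]
[1.4, -0.8, 0.0, 0.0, 0.0, 0.017]
[1.4, -0.9, 0.0, 0.0, 0.0, 0.016]
[1.3, -0.9, 0.0, 0.0, 0.0, 0.017]
[-0.17101539  0.21748663  0.88325401  1.8067985  -0.18232628  1.19679569
 -0.36701163]
```

View pics/w4.png

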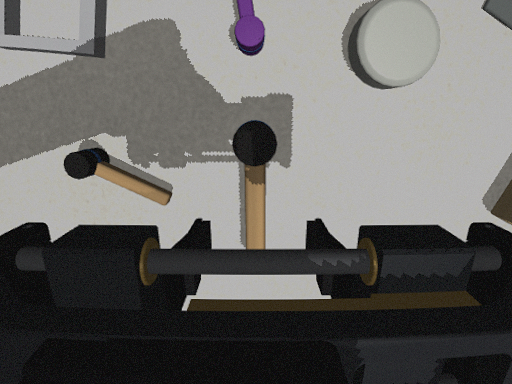

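The wrist view shows the mallet standing on its face at about (255,142), released and upright. Next, the pull grip.

```bash
python3 -m pendant '[[0.8,1,-1,-0.7,0,0,0],[0.8,2,-2.2,-0.7,0,0,0],[0.8,2.2,-2.3,-0.7,0,0,0],[0.8,2.2,-2.3,-0.6,0,0,0],[0.8,2.2,-2.3,-0.6,0,0,0.02],[0.8,2.2,-2.2,-0.6,0,0,0.02],[0.8,1.9,-2,-0.6,0,0,0.03],[0.8,1.6,-1,0,0,0,0.03],[0.8,2,-1.1,0,0,0,0.03],[0.8,2.2,-1.4,0,0,0,0.02],[0.8,2,-1.2,0,0,0,0],[0.8,1.6,-0.9,0,0,0,0]]' && python3 -m pendant '[[0.8,0,0,0,0,0,0],[0.8,0,0,0,0,0,0]]'
python3 - <<'E'
from h import *
c=shot('wrist','w5.png');hsv=cv2.cvtColor(c['frame'],cv2.COLOR_RGB2HSV)
for k,lo,hi,z in(('band',(45,100,30),(80,255,255),.025),('ptr',(3,110,60),(18,255,255),.034)):
    m=cv2.inRange(hsv,lo,hi);n,l,s,ce=cv2.connectedComponentsWithStats(m)
    for i in range(1,n):
        if s[i,4]>25:print(k,s[i],ce[i].round(1),at_z(c,ce[i],z).round(4))
E
```

```text
time_s: 16.32
ee_pos: [0.578, -0.0673, 0.1958]
tcp_rot: [-3.109, -0.45, 0.002]
force: [0.1, 0.1, -0.6]
finger_gap: 0.0697
time_s: 16.58
ee_pos: [0.5771, -0.0696, 0.1964]
tcp_rot: [3.109, 0.447, -0.001]
force: [-1.0, 0.3, 0.1]
finger_gap: 0.0695
band [193 187  16  11 156] [200.8 192.4] [ 0.5353 -0.0067  0.025 ]
ptr [185 151  33   4 111] [200.  152.3] [0.5863 0.0044 0.034 ]
```

View pics/w5.png

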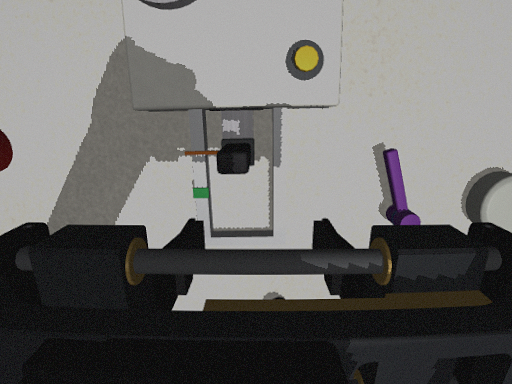

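```bash
python3 - <<'E'
from h import *
c=shot('wrist');g=c['frame'][130:185,205:262].max(2)
print(at_z(c,(233.5,160),.11),[proj(c,[.600+a*.959-b*.284,-.0366+a*.284+b*.959,.11]).round(0) for a in(-.011,.011) for b in(-.015,.015)])
for r in range(0,55,2):print(r+130,''.join('#' if v<40 else '+' if v<60 else '-' if v<110 else '.' for v in g[r]))
print([at_z(c,p,.022).round(3) for p in((206,112),(213,228),(273,112),(271,228))])
E
```

```text
[ 0.60254218 -0.03917236  0.11      ] [array([247., 174.]), array([214., 174.]), array([246., 150.]), array([213., 150.])]
130 +-.....-..-.-...-..-..............--------------....-....
132 +-....---........--------------....--------------..----..
134 +-.-.-----.....-.--------------....-------------....----.
136 ++---..-.---.....--------------------------------....-...
138 ++--.--------....--------------------+++++++++++---......
140 ++-.-....--....--+#+++++#+++###+#++++++++++++++++-.......
142 ++-.....--.....-+++++++++++++++##+++#++#+##++++++-.-.....
144 ++-..........----#+++########################++##-.--.---
146 ++-...-....--..--++###########################++#-..----.
148 ++-............--#############################++#-..----.
150 ----.........--###############################++#-..-.---
152 -..-.---...--#################################+++-.......
154 ---------.--################+++##++++++++########-.......
156 -+-........-#################++++++++++++######+#-.----..
158 -+-........-################++++++++++++######++#-.----..
160 -+-.........################++++++#++++++##
[... 188 characters left out ...]
............
168 .---........+#################+#+++++++++###.............
170 .---........-################++#+#++++##+##..............
172 .---.........+###########################+-..............
174 ..--.....................................................
176 ..--.....................................................
178 ..-+.....................................................
180 ..++-....................................................
182 ..---....................................................
184 ..---....................................................
[array([0.633, 0.01 , 0.022]), array([ 0.491, -0.033,  0.022]), array([ 0.655, -0.066,  0.022]), array([ 0.513, -0.107,  0.022])]
```

The wrist view shows the grip top centred at (232,162), the pointer at (200,152), the band at (201,192) and the pin down at (306,58). The pull distance comes out at about 52 mm. I'll grasp the grip.

```bash
python3 -m pendant '[[0.8,1,-0.8,0,0,0,0],[0.8,1.3,-0.9,0,0,0,0],[0.8,0.8,-0.6,1.5,0,0,0],[0.8,0,0,3.4,0,0,0],[0.8,0,0,4,0,0,0],[0.8,0,0,2.5,0,0,0],[0.8,0,0,1.5,0,0,0],[0.8,0,0,0,0,0,0]]' && python3 -m pendant '[[0.2,0,0,0,0,0,0],[0.1,0,0,0,0,0,0],[0,0,0,0,0,0,0],[0,0,0,0,0,0,0],[0,0,0,0,0,0,0],[0,0,0,0,0,0,0]]'
```

```text
time_s: 17.68
ee_pos: [0.6, -0.0373, 0.0662]
tcp_rot: [3.109, 0.449, -0.004]
force: [-0.2, 0.6, -0.2]
finger_gap: 0.0698
time_s: 18.42
ee_pos: [0.601, -0.0378, 0.0678]
tcp_rot: [3.109, 0.45, 0.001]
force: [0.2, -0.9, 1.4]
finger_gap: 0.0297
```

Gripped with a 29.7 mm gap. I'll pull 4 cm along tool -x, then measure.

```bash
python3 -m pendant '[[0,-0.4,0,0,0,0,0],[0,-0.6,0,0,0,0,0],[0,-0.8,0,0,0,0,0],[0,-0.8,0,0,0,0,0],[0,-0.8,0,0,0,0,0],[0,-0.8,0,0,0,0,0],[0,0,0,0,0,0,0],[0,0,0,0,0,0,0]]'
cat > m.py <<'E'
from h import *
import sys
ux=np.array([.959,.284])
for n in('top','scene','wrist'):
    c=shot(n,n+sys.argv[1]);hsv=cv2.cvtColor(c['frame'],cv2.COLOR_RGB2HSV);w={}
    for k,lo,hi,z in(('band',(45,100,30),(80,255,255),.025),('ptr',(2,90,40),(18,255,255),.034)):
        m=cv2.inRange(hsv,lo,hi);M=np.zeros_like(m);q=proj(c,[.545,-.005,.025]) if n!='wrist' else None
        if q is not None: x,y=q.astype(int);M[y-22:y+22,x-22:x+22]=1;m=m*M
        v,u=np.nonzero(m[:240] if n=='wrist' else m)
        if len(u):w[k]=at_z(c,(u.mean(),v.mean()),z)[:2];print(n,k,len(u),(u.mean().round(1),v.mean().round(1)),w[k].round(4))
    if len(w)==2:print(' pointer still to go (mm)',((w['ptr']-w['band'])@ux*1e3).round(1))
o=sensors.get_obs();print(o['ee_pos'],o['force'],o['finger_gap'])
E
python3 m.py 6.png
```

```text
time_s: 19.42
ee_pos: [0.563, -0.0496, 0.0678]
tcp_rot: [3.107, 0.45, 0.009]
force: [9.3, -1.2, -5.9]
finger_gap: 0.0298
scene band 6 (np.float64(262.5), np.float64(192.5)) [ 0.5339 -0.0072]
scene ptr 17 (np.float64(253.6), np.float64(199.5)) [ 0.5769 -0.0057]
 pointer still to go (mm) 41.6
wrist band 178 (np.float64(201.1), np.float64(226.7)) [ 0.5373 -0.0096]
wrist ptr 349 (np.float64(203.7), np.float64(218.1)) [ 0.549  -0.0108]
 pointer still to go (mm) 10.9
[ 0.56314365 -0.04957948  0.06783679] [ 9.34956338 -0.9839346  -7.25510153] 0.02959652606192568
```

```bash
python3 -m pendant '[[0,-0.6,0,0,0,0,0],[0,-0.6,0,0,0,0,0],[0,0,0,0,0,0,0],[0,0,0,0,0,0,0]]'; python3 m.py 7.png; python3 -c "
import cv2,numpy as np
a=cv2.imread('pics/scene7.png')[165:225,215:290];b=cv2.imread('pics/wrist7.png')[170:260,150:262]
cv2.imwrite('pics/v7.png',np.hstack([cv2.resize(a,(400,320),interpolation=2),cv2.resize(b,(400,320),interpolation=2)]))"
```

```text
time_s: 20.08
ee_pos: [0.552, -0.053, 0.0679]
tcp_rot: [3.107, 0.45, 0.011]
force: [10.6, -0.7, -7.7]
finger_gap: 0.03
scene band 12 (np.float64(262.4), np.float64(193.5)) [ 0.5371 -0.0051]
scene ptr 21 (np.float64(254.5), np.float64(196.0)) [ 0.5652 -0.0117]
 pointer still to go (mm) 25.0
wrist band 216 (np.float64(195.0), np.float64(211.3)) [ 0.5377 -0.0054]
wrist ptr 336 (np.float64(204.8), np.float64(218.3)) [ 0.5381 -0.0151]
 pointer still to go (mm) -2.4
[ 0.55201644 -0.05300383  0.06784442] [10.59938244 -1.30180648 -7.87415308] 0.03014702613504211
```

View pics/v7.png

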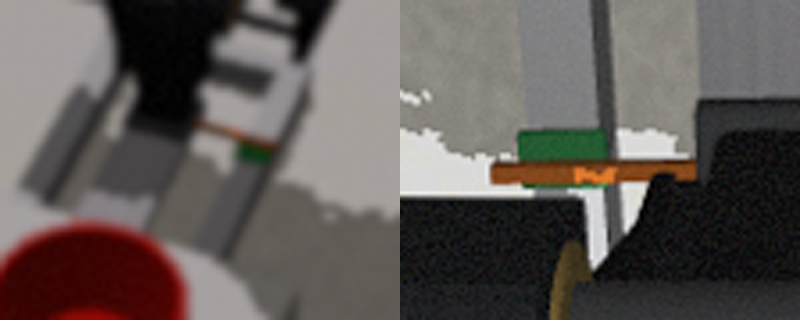

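```bash
python3 - <<'E'
from h import *
from scipy.optimize import least_squares
ux=np.array([.959,.284]);w=shot('wrist');s=shot('scene')
for n,c in(('w',w),('s',s)):T=np.array(c['world_to_cam']);print(n,(-T[:3,:3].T@T[:3,3]).round(3))
b=at_z(w,(195.5,214.6),.025);print('band w',b.round(4),b[:2]@ux)
for nm,q in(('b1',(.5353,-.0067)),('stereo',(.5348,-.0052))):print(nm,np.array(q)@ux)
for z in(.026,.03,.033,.036,.04):
    print(z,'wrist',at_z(w,(175.2,218.4),z)[:2]@ux,'scene end',at_z(s,(266,192),z)[:2]@ux)
r=least_squares(lambda P:np.r_[proj(w,P)-(175.2,218.4),proj(s,P)-(266,192)],[.54,0,.03]);print(r.x.round(4),r.x[:2]@ux,r.cost)
print(proj(s,[.5355,-.006,.025]))
E
```

```text
w [ 0.623 -0.032  0.231]
s [1.206 0.461 0.914]
band w [ 0.5351 -0.0065  0.025 ] 0.5113489151127635
b1 0.5114499
stereo 0.5113964000000001
0.026 wrist 0.508474958161239 scene end 0.5053404367025165
0.03 wrist 0.5100263152000296 scene end 0.5088617950810257
0.033 wrist 0.5111898329791223 scene end 0.5115028138649076
0.036 wrist 0.5123533507582152 scene end 0.5141438326487894
0.04 wrist 0.5139047077970056 scene end 0.5176651910272986
[0.5331 0.006  0.0373] 0.5129880235167914 0.31027504587685245
[262.49357318 193.01960276]
```

The pointer is within about 2 mm of the band centre in both views. I'll hold briefly, check the bystanders and hand in.

```bash
python3 -m pendant '[[0,0,0,0,0,0,0],[0,0,0,0,0,0,0],[0,0,0,0,0,0,0],[0,0,0,0,0,0,0]]'; python3 - <<'E'
from h import *
c=shot('top')
for t in('cup','jug','lids','mallet_head'):print(t,[(np.round(d['conf'],2),np.round(d['position'])) for d in models.boxes_of('top',t)[:4]])
print(job.job_done())
E
```

```text
time_s: 20.82
ee_pos: [0.5521, -0.053, 0.0678]
tcp_rot: [3.107, 0.45, 0.01]
force: [9.7, 0.1, -7.8]
finger_gap: 0.03
cup []
jug [(np.float64(0.56), array([129., 152.]))]
lids [(np.float64(0.56), array([412., 167.]))]
mallet_head [(np.float64(0.85), array([358., 179.])), (np.float64(0.61), array([333., 257.])), (np.float64(0.6), array([392., 235.]))]
the job is handed in; nothing more can be done
None
```

The job is handed in at about 21 s, with the gripper still holding the slide out at its mark.

- **Pin:** I drove it down with the mallet's face, pushing with about 14 N against the stop, well over the 5–7 N it takes to move. In the pictures the cap had dropped about 11 mm, within measuring error of the full 12 mm. The slide then pulled out freely.
- **Mallet:** I lowered it until it touched the counter, then let go. It stands upright where it was at the start, clear of the dispenser.
- **Slide:** I pulled it out about 51 mm. Two camera views put the pointer about 0 to 2 mm from the band's centre, against the 7 mm allowed. The pose held steady over the last half second, at about 10 N pull and 7.8 N down on the tool.

**Checks that failed or disagreed:**
- **Band distance:** the automatic colour measurement from the scene camera gave 25 mm still to go. I set that aside because the band and pointer were only 12 and 21 pixels there, and used the end of the pointer instead.
- **Red cup:** the detector did not find it in the last top picture. I never went near it after the first move passed over the counter, but its final position is unconfirmed.
- **Jug and lids:** both were found within 2 pixels of where they started.

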